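Restock the marker display in the same order

ROBOT

A 6-joint arm with a two-finger parallel gripper is mounted at the origin on the work surface. World frame = base frame: x ahead of the robot, y to its left, z up, the work surface at z = 0. Lengths are in m, angles in degrees, forces in N, time in s.
With the tool pointing down it reaches from about 0.25 to 0.725 m from the base axis. Payload 9.7 kg.
Tool frame: the origin (TCP) lies at the centre of the arm's flange, where the gripper is bolted on; the fingertips stand bot.tips_ahead ahead of it and the grasp point (between the pads) lies 155 mm ahead of it (bot.tips_ahead is the distance from the TCP to the fingertips, in m); z points along the fingers, y is the line along which they close (so a half turn about z gives the same grasp; the last joint's range is limited). The gripper opens to 85 mm and grips with 20 to 120 N. Pads are 22 mm wide; open, the fingers measure 114 mm over their backs; the gripper's body (76 mm by 85 mm) begins 54 mm behind the grasp point. The pads swing forward as they close: fully open they stand 13 mm farther back than shut.
Start: joints at [70.932, 4.979, 10.078, 95.1, 0, 90], TCP at [0.18, 0.52, 0.405] pointing down, gripper open.
Joint ranges: [-179.16, 179.16], [-48.56, 103.87], [-65.8, 70.77], [-126.05, 130.52], [-82.76, 87.17], [-180, 180]. Speed limits (degrees/s): [127.2, 127.2, 147.25, 180, 180, 180].

INTERFACE

Orientations are given as [roll, pitch, yaw] about the fixed x, y, z axes, in that order (R = Rz(yaw) Ry(pitch) Rx(roll)).
In Python, from workcell import bot gives the robot as it stands.
- The arm moves only by the tool drive_tool, never from a script. Its argument "plan" is a list of rows, each an object of numbers: "dx", "dy", "dz": the shift along the tool's x, y, z in m; "roll": the turn about the tool's z in rad; "hand": the finger opening in m, from 0 to 0.0854. In form: [{"dx": .., "dy": .., "dz": .., "roll": .., "hand": ..}, ...]. A call has 1 to 20 rows; each row is the pose to reach, as a shift and turn from the pose commanded when the call began, along the tool's axes at that moment; what a row does not reach only later rows make up. A row lasts 1/12 s, in which the tool goes at most 41.7 mm and 7.16 degrees, less where a joint would pass 70% of its speed; a pose out of reach is approached as far as the arm can. A call with a gripper value outside its range is refused whole. The fingers move at their own pace and stop on an object; "force" is the grip in N (left out, the last holds). Time passes only in rows, so rows that repeat a pose let the fingers close. It gives the time, the measured TCP pose, the force and the opening at its end, in the units of the state.
- bot.get_obs(): the state, without advancing time (a new reading comes with each control period).
- bot.camera(name): name is "scene" or "top"; returns a dict with "frame" (420x560x3 uint8, red, green, blue), "z_map" (420x560 float32, m along the optical axis (not along the pixel's ray), 0 where there is no reading), "mtx" (3x3 intrinsics, pixels), "R" (3x3) and "t" (3): a world point X has camera coordinates R X + t. Camera axes: x right, y down, z forward; pixel columns grow to the right and rows downward; lengths in m; the calibration is good to about 2 mm. A picture is of the moment at which its call begins.
- bot.job_done(): hands the job in, once; it reports no verdict.
The state is a dict: "time": time; "q": joint angles; "qd": joint speeds; "joint_efforts": joint torques, N m; "ee_pos": TCP position; "tcp_rot": TCP orientation; "wrist_force": force on the tool from outside, world axes, zero at the start; "torque": the same for the moment, N m; "opening": finger opening in m.
Only numpy, scipy, OpenCV 4.12 (cv2) and the standard library are available. Lean on these libraries where they do the work, as an engineer would, in place of code of your own. Each camera call takes 0.05 s, during which the arm holds its last target. There are 200 camera calls.

TASK

Move the four jumbo markers from the grey stock rack into the clear display rack, keeping their order as counted from the orange tag at the end of each rack: the marker next to the stock rack's tag goes into the compartment next to the display rack's tag, and so on, one to a compartment. Each must end up standing upright on the compartment's floor, and none may fall over on the way. Leave the stapler and the glue jar where they are.

Things in the scene. Friction and masses are not known exactly. Their poses are not given: they have to be found in the camera images.
- marker_red_mid (a point): red jumbo marker with thin white bands, a round upright barrel 30 mm in diameter and 110 mm tall (the top 10 mm tapers to 24 mm), 50 to 100 g, loose; this point is its centre, 55 mm above its flat foot; its z axis points up along the barrel. At the start it stands in the stock rack, in the compartment beside the red chip.
- marker_blue_mid (a point): blue jumbo marker with thin white bands, a round upright barrel 30 mm in diameter and 110 mm tall (the top 10 mm tapers to 24 mm), 50 to 100 g, loose; this point is its centre, 55 mm above its flat foot; its z axis points up along the barrel. At the start it stands in the stock rack, in the compartment beside the blue chip.
- marker_green_mid (a point): green jumbo marker with thin white bands, a round upright barrel 30 mm in diameter and 110 mm tall (the top 10 mm tapers to 24 mm), 50 to 100 g, loose; this point is its centre, 55 mm above its flat foot; its z axis points up along the barrel. At the start it stands in the stock rack, in the compartment beside the green chip.
- marker_yellow_mid (a point): yellow jumbo marker with thin white bands, a round upright barrel 30 mm in diameter and 110 mm tall (the top 10 mm tapers to 24 mm), 50 to 100 g, loose; this point is its centre, 55 mm above its flat foot; its z axis points up along the barrel. At the start it stands in the stock rack, in the compartment beside the yellow chip.
- chip_red: flat red chip, 30 x 22 x 3 mm, fixed on the stock rack's low ledge; it marks the compartment of the red marker. Origin: centre of its underside, 12 mm above the counter; axes parallel to the stock rack's. The compartment's centre lies 48 mm away along the chip's +y.
- chip_blue: flat blue chip, 30 x 22 x 3 mm, fixed on the stock rack's low ledge; it marks the compartment of the blue marker. Origin: centre of its underside, 12 mm above the counter; axes parallel to the stock rack's. The compartment's centre lies 48 mm away along the chip's +y.
- chip_green: flat green chip, 30 x 22 x 3 mm, fixed on the stock rack's low ledge; it marks the compartment of the green marker. Origin: centre of its underside, 12 mm above the counter; axes parallel to the stock rack's. The compartment's centre lies 48 mm away along the chip's +y.
- chip_yellow: flat yellow chip, 30 x 22 x 3 mm, fixed on the stock rack's low ledge; it marks the compartment of the yellow marker. Origin: centre of its underside, 12 mm above the counter; axes parallel to the stock rack's. The compartment's centre lies 48 mm away along the chip's +y.
- stock_rack: Grey fixed rack, black floor, 246 x 66 mm plus tag. 4 open compartments 54 x 54 mm inside, centres at x = 90, 30, -30, -90 mm, y = 0; walls 6 mm thick, tops 40 mm and floor 5 mm above the counter. Orange tag (block 22 x 66 x 40 mm) at its +x end, next to x = 90. Origin on the counter under the row's middle. Ledge at its -y side, 30 mm deep, 12 mm high, with the coloured chips.
- display_rack: Clear fixed rack, white floor, empty at the start, 246 x 66 mm plus tag, may point in any direction. 4 open compartments 54 x 54 mm inside, centres at x = 90, 30, -30, -90 mm, y = 0; walls 6 mm thick, tops 40 mm and floor 5 mm above the counter. Orange tag (block 22 x 66 x 40 mm) at its +x end, next to x = 90. Origin on the counter under the row's middle.
- stapler: black stapler with a grey top, 130 x 36 mm, 57 mm high, loose, a bystander; origin at the centre of its underside.
- glue_jar: white glue jar with a black cap, 56 mm in diameter, 75 mm high, loose, a bystander; origin at the centre of its underside.
There are look-alikes about, which are no part of the job. Several things look just like the part that bears marker_blue_mid: the one meant starts nearest to the robot's base.

How it is judged:
By the outcome, as a careful person would: the job done as asked, in the order asked, and still so for the second after the job is handed in, with the robot touching nothing.
It also fails if it takes over 115 s, if anything falls off the work surface, if the arm or the gripper's body presses on something with over 40 N, if the wrist force passes 120 N, or if a joint passes its speed limit or range.

## Working session

There is one attempt and no reset: what is moved stays moved. The work goes in short steps, Python scripts to look and compute and a tool call to move; the robot and the scene stay as the last step left them, time stands still between calls to the robot, and variables do not carry over. Pictures are saved under pics/ and viewed, on a budget of 14 in all, crops included, one or two more only if the job needs it, and the job is handed in when it is done.

Besides the shell and the picture viewer there is one more tool, called after "Request:" by a JSON object that holds its "method" and its "body". drive_tool: Moves the arm, as the interface text tells. Its arguments: {"type":"object","properties":{"plan":{"type":"array","items":{"type":"object","properties":{"dx":{"type":"number"},"dy":{"type":"number"},"dz":{"type":"number"},"roll":{"type":"number"},"hand":{"type":"number"}}}},"force":{"type":"number"}},"required":["plan"]}

```bash
mkdir -p pics; python3 - <<'E'
from workcell import bot
import cv2,numpy as np
o=bot.get_obs();print({k:np.round(v,3) for k,v in o.items()},bot.tips_ahead)
for n in("scene","top"):
    c=bot.camera(n);cv2.imwrite(f"pics/{n}0.png",c["frame"][:,:,::-1]);np.savez(f"{n}0.npz",**c);print(n,c["mtx"],c["R"],c["t"])
E
```

```text
{'time': np.float64(0.0), 'q': array([ 7.0932e+01,  5.0110e+00,  1.0033e+01,  9.5098e+01, -3.0000e-03,
        9.0001e+01]), 'qd': array([-0.006,  0.025, -0.051,  0.035, -0.071, -0.102]), 'joint_efforts': array([-2.0000e-03, -5.2039e+01,  4.6480e+01,  1.6000e-02, -0.0000e+00,
        0.0000e+00]), 'ee_pos': array([0.18 , 0.52 , 0.404]), 'tcp_rot': array([-1.79924e+02,  3.00000e-03,  1.60931e+02]), 'wrist_force': array([0.365, 0.603, 0.411]), 'torque': array([-0.021,  0.027, -0.004]), 'opening': np.float64(0.086)} 0.1734
scene [[514.92199019   0.         284.50177934]
 [  0.         514.92199019 210.24013287]
 [  0.           0.           1.        ]] [[-0.57898449  0.81523304  0.01311673]
 [ 0.56788779  0.41475728 -0.71097107]
 [-0.58504736 -0.40419239 -0.70309892]] [ 0.38101835 -0.2454649   1.5449817 ]
top [[408.59982733   0.         278.24687757]
 [  0.         408.59982733 207.26944676]
 [  0.           0.           1.        ]] [[ 2.28389904e-05 -9.99832707e-01 -1.82908897e-02]
 [-9.90665905e-01  2.47065267e-03 -1.36289989e-01]
 [ 1.36312379e-01  1.81232735e-02 -9.90500117e-01]] [-0.06785649  0.53169303  0.8158854 ]
```

View pics/top0.png

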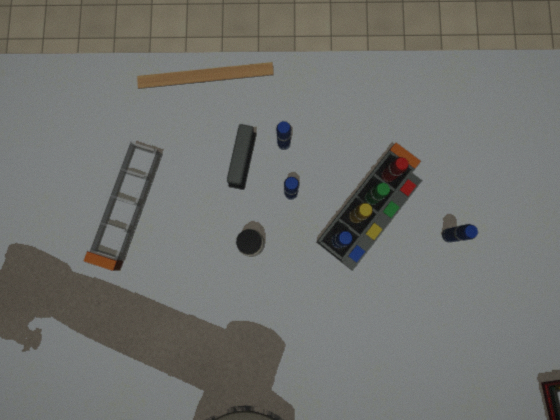

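View pics/scene0.png

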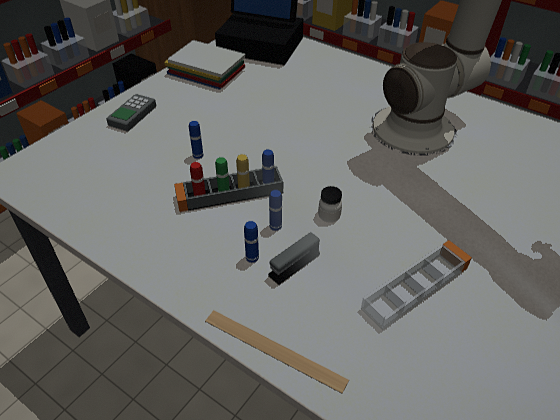

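```bash
cat > h.py <<'E'
import numpy as np,cv2
def cloud(c):
    h,w=c["z_map"].shape;v,u=np.mgrid[:h,:w];z=c["z_map"];K=c["mtx"]
    P=np.stack([(u-K[0,2])/K[0,0]*z,(v-K[1,2])/K[1,1]*z,z],-1)
    X=(P-c["t"])@c["R"];X[z==0]=np.nan;return X
def ray(c,u,v,zw):
    d=c["R"].T@np.linalg.inv(c["mtx"])@[u,v,1];o=-c["R"].T@c["t"];return o+d*(zw-o[2])/d[2]
HUE={"red":[(0,5),(172,180)],"orange":[(8,17)],"yellow":[(20,33)],"green":[(45,85)],"blue":[(105,128)]}
def mask(c,col,smin=110):
    H=cv2.cvtColor(c["frame"],cv2.COLOR_RGB2HSV);m=np.zeros(H.shape[:2],bool)
    for a,b in HUE[col]:m|=(H[...,0]>=a)&(H[...,0]<=b)
    return m&(H[...,1]>smin)&(H[...,2]>40)
def comps(m,amin=12):
    n,l,s,ce=cv2.connectedComponentsWithStats(m.astype(np.uint8));return[(l==i,s[i,4],ce[i]) for i in range(1,n) if s[i,4]>=amin]
E
python3 - <<'E'
from h import *
for n in("top","scene"):
    c=dict(np.load(n+"0.npz"));X=cloud(c);print(n,"table z",np.nanmedian(X[...,2]))
    for col in HUE:
        for m,a,ce in comps(mask(c,col)):
            p=X[m];p=p[~np.isnan(p[:,0])]
            if len(p) and 0<np.median(p[:,0])<0.9 and np.median(p[:,2])>-.02:
                t=p[p[:,2]>p[:,2].max()-.01];print(col,a,ce.round(1),"med",np.median(p,0).round(3),"top",t.mean(0).round(4),len(t),"mid",((t.max(0)+t.min(0))/2).round(4))
c=dict(np.load("top0.npz"));cv2.imwrite("pics/rack.png",np.hstack([cv2.resize(c["frame"][130:280,75:175,::-1],None,fx=4,fy=4,interpolation=2),cv2.resize(c["frame"][130:280,313:413,::-1],None,fx=4,fy=4,interpolation=2)]))
E
```

```text
top table z 0.0006501106370225591
red 197 [400.  165.2] med [ 0.601 -0.302  0.114] top [ 0.6034 -0.3042  0.115 ] 149 mid [ 0.6032 -0.3045  0.1144]
red 39 [390.3 177.5] med [ 0.591 -0.3    0.047] top [ 0.5913 -0.3011  0.0655] 7 mid [ 0.5918 -0.3018  0.0653]
red 159 [407.5 187.3] med [ 0.577 -0.344  0.016] top [ 0.5794 -0.3283  0.0388] 1 mid [ 0.5794 -0.3283  0.0388]
red 108 [549.6 398.9] med [ 0.153 -0.6    0.025] top [ 0.1525 -0.6006  0.0247] 108 mid [ 0.1484 -0.6075  0.0258]
orange 1429 [205.   74.9] med [0.84  0.098 0.004] top [0.8401 0.0983 0.0037] 1423 mid [0.8395 0.0991 0.0045]
orange 286 [404.7 154.7] med [ 0.643 -0.334  0.041] top [ 0.6073 -0.3175  0.1145] 1 mid [ 0.6073 -0.3175  0.1145]
orange 336 [100.3 260.6] med [0.421 0.296 0.041] top [0.4213 0.2967 0.0406] 334 mid [0.4217 0.2973 0.0404]
yellow 198 [364.  210.4] med [ 0.515 -0.231  0.115] top [ 0.5156 -0.233   0.115 ] 161 mid [ 0.5156 -0.2338  0.1142]
yellow 29 [354.4 218.4] med [ 0.506 -0.224  0.046] top [ 0.5066 -0.2245  0.0612] 7 mid [ 0.508  -0.2252  0.0618]
yellow 158 [373.6 230.9] med [ 0.483 -0.27   0.016] top [ 0.
[... 3116 characters left out ...]
 [ 0.4672 -0.1891  0.1134]
blue 62 [275.4 193.2] med [ 0.568 -0.091  0.11 ] top [ 0.5683 -0.0909  0.1103] 60 mid [ 0.5684 -0.0912  0.1084]
blue 36 [271.6 219.8] med [ 0.583 -0.093  0.03 ] top [ 0.5827 -0.0948  0.0598] 5 mid [ 0.5827 -0.0945  0.0603]
blue 202 [250.7 230.3] med [ 0.686 -0.07   0.104] top [ 0.6826 -0.0739  0.1089] 107 mid [ 0.6819 -0.0747  0.1082]
blue 16 [275.  228.1] med [ 0.581 -0.083  0.008] top [ 0.5788 -0.0844  0.0075] 16 mid [ 0.5752 -0.0865  0.0075]
blue 146 [251.3 250.4] med [ 0.691 -0.067  0.041] top [ 0.691  -0.0694  0.0624] 19 mid [ 0.6893 -0.0699  0.0633]
blue 12 [249.7 260.2] med [ 0.693 -0.073  0.007] top [ 0.6922 -0.0725  0.0065] 12 mid [ 0.6915 -0.073   0.0053]
```

View pics/rack.png

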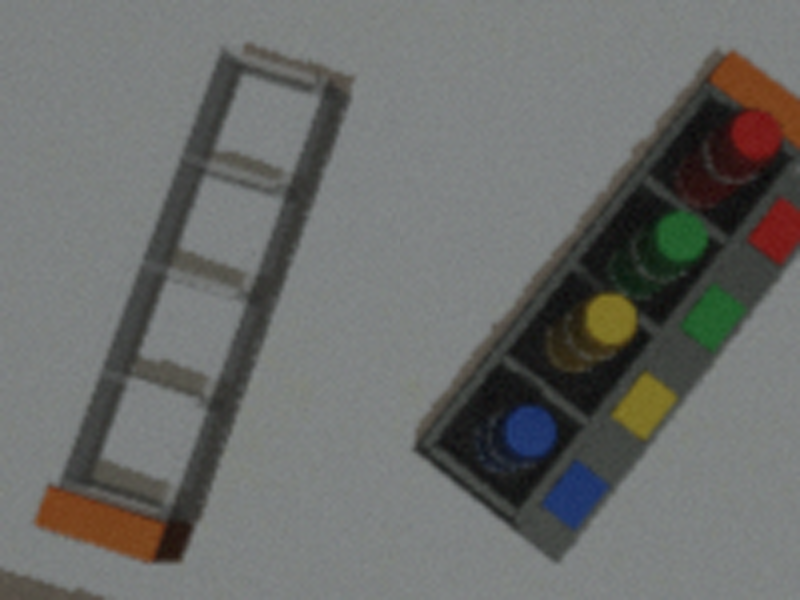

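```bash
python3 - <<'E'
from h import *
for n in("top","scene"):
    c=dict(np.load(n+"0.npz"));X=cloud(c)
    b=(X[...,0]>.38)&(X[...,0]<.75)&(X[...,1]>.12)&(X[...,1]<.36)
    m=b&(X[...,2]>.03)&(X[...,2]<.055)
    p=X[m][:,:2].astype(np.float32);r=cv2.minAreaRect(p);print(n,len(p),r,"\n",cv2.boxPoints(r).round(4))
    mt=b&mask(c,"orange")&(X[...,2]>.035);p=X[mt][:,:2].astype(np.float32);r=cv2.minAreaRect(p);print("tag",r)
c=dict(np.load("top0.npz"))
for u,v in[(225,48),(332,80),(50,485),(165,525)]:print(ray(c,75+u/4-.4,130+v/4-.4,.04).round(4))
E
```

```text
top 1862 ((0.538607120513916, 0.26061972975730896), (0.06804615259170532, 0.2679855525493622), 72.60039520263672) 
 [[0.4006 0.2682]
 [0.6563 0.1881]
 [0.6766 0.253 ]
 [0.4209 0.3332]]
tag ((0.42154136300086975, 0.29722821712493896), (0.06619678437709808, 0.02128056064248085), 72.46817779541016)
scene 1719 ((0.5389975309371948, 0.2650700807571411), (0.06850557029247284, 0.2702682614326477), 72.70353698730469) 
 [[0.3998 0.2725]
 [0.6578 0.1922]
 [0.6782 0.2576]
 [0.4202 0.338 ]]
tag ((0.42198801040649414, 0.30183127522468567), (0.06808064132928848, 0.025752196088433266), 69.980224609375)
[0.6734 0.2462 0.04  ]
[0.6555 0.1881 0.04  ]
[0.4413 0.3255 0.04  ]
[0.4209 0.2647 0.04  ]
```

Request:
{"method": "drive_tool", "body": {"plan": [{"dx": -0.67, "dy": -0.639, "dz": 0, "roll": 0.342, "hand": 0.085}, {"dx": -0.67, "dy": -0.639, "dz": 0, "roll": 0.342}, {"dx": -0.67, "dy": -0.639, "dz": 0, "roll": 0.342}, {"dx": -0.67, "dy": -0.639, "dz": 0, "roll": 0.342}, {"dx": -0.67, "dy": -0.639, "dz": 0, "roll": 0.342}, {"dx": -0.67, "dy": -0.639, "dz": 0, "roll": 0.342}, {"dx": -0.67, "dy": -0.639, "dz": 0, "roll": 0.342}, {"dx": -0.67, "dy": -0.639, "dz": 0, "roll": 0.342}, {"dx": -0.67, "dy": -0.639, "dz": 0, "roll": 0.342}, {"dx": -0.67, "dy": -0.639, "dz": 0, "roll": 0.342}, {"dx": -0.67, "dy": -0.639, "dz": 0, "roll": 0.342}, {"dx": -0.67, "dy": -0.639, "dz": 0, "roll": 0.342}, {"dx": -0.67, "dy": -0.639, "dz": 0, "roll": 0.342}, {"dx": -0.67, "dy": -0.639, "dz": 0, "roll": 0.342}, {"dx": -0.67, "dy": -0.639, "dz": 0, "roll": 0.342}, {"dx": -0.67, "dy": -0.639, "dz": 0, "roll": 0.342}], "force": 40}}

```text
invalid input at $.plan[1]: expected keys dx, dy, dz, roll, hand
```

Request:
{"method": "drive_tool", "body": {"plan": [{"dx": -0.67, "dy": -0.639, "dz": 0, "roll": 0.342, "hand": 0.085}, {"dx": -0.67, "dy": -0.639, "dz": 0, "roll": 0.342, "hand": 0.085}, {"dx": -0.67, "dy": -0.639, "dz": 0, "roll": 0.342, "hand": 0.085}, {"dx": -0.67, "dy": -0.639, "dz": 0, "roll": 0.342, "hand": 0.085}, {"dx": -0.67, "dy": -0.639, "dz": 0, "roll": 0.342, "hand": 0.085}, {"dx": -0.67, "dy": -0.639, "dz": 0, "roll": 0.342, "hand": 0.085}, {"dx": -0.67, "dy": -0.639, "dz": 0, "roll": 0.342, "hand": 0.085}, {"dx": -0.67, "dy": -0.639, "dz": 0, "roll": 0.342, "hand": 0.085}, {"dx": -0.67, "dy": -0.639, "dz": 0, "roll": 0.342, "hand": 0.085}, {"dx": -0.67, "dy": -0.639, "dz": 0, "roll": 0.342, "hand": 0.085}, {"dx": -0.67, "dy": -0.639, "dz": 0, "roll": 0.342, "hand": 0.085}, {"dx": -0.67, "dy": -0.639, "dz": 0, "roll": 0.342, "hand": 0.085}, {"dx": -0.67, "dy": -0.639, "dz": 0, "roll": 0.342, "hand": 0.085}, {"dx": -0.67, "dy": -0.639, "dz": 0, "roll": 0.342, "hand": 0.085}, {"dx": -0.67, "dy": -0.639, "dz": 0, "roll": 0.342, "hand": 0.085}, {"dx": -0.67, "dy": -0.639, "dz": 0, "roll": 0.342, "hand": 0.085}, {"dx": -0.67, "dy": -0.639, "dz": 0, "roll": 0.342, "hand": 0.085}, {"dx": -0.67, "dy": -0.639, "dz": 0, "roll": 0.342, "hand": 0.085}, {"dx": -0.67, "dy": -0.639, "dz": 0, "roll": 0.342, "hand": 0.085}, {"dx": -0.67, "dy": -0.639, "dz": 0, "roll": 0.342, "hand": 0.085}], "force": 40}}

```text
time: 1.77
ee_pos: [0.5622, -0.223, 0.4042]
tcp_rot: [-180.0, -0.0, 141.3]
wrist_force: [0.3, 0.5, 0.5]
opening: 0.0853
```

```bash
cat > go.py <<'E'
import sys,numpy as np
from workcell import bot
o=bot.get_obs();p=o["ee_pos"];y=np.radians(o["tcp_rot"][2]);x,yy,z,yaw=map(float,sys.argv[1:5])
d=np.array([x,yy])-p[:2];r=-((np.degrees(0)+yaw-np.degrees(y)+180)%360-180)
print("t",o["time"].round(2),"pos",p.round(4),o["tcp_rot"].round(2),"op",o["opening"].round(4),"F",o["wrist_force"].round(2),"j6",o["q"][5].round(1))
print("dx %.4f dy %.4f dz %.4f roll %.4f dist %.3f"%(d@[np.cos(y),np.sin(y)],d@[np.sin(y),-np.cos(y)],p[2]-z,np.radians(r),np.linalg.norm(d)))
E
python3 go.py .6045 -.303 .405 141.3
```

```text
Traceback (most recent call last):
  File "go.py", line 5, in <module>
    print("t",o["time"].round(2),"pos",p.round(4),o["tcp_rot"].round(2),"op",o["opening"].round(4),"F",o["wrist_force"].round(2),"j6",o["q"][5].round(1))
              ^^^^^^^^^^^^^^^
AttributeError: 'float' object has no attribute 'round'
```

Request:
{"method": "drive_tool", "body": {"plan": [{"dx": -0.083, "dy": -0.036, "dz": 0, "roll": 0, "hand": 0.085}, {"dx": -0.083, "dy": -0.036, "dz": 0, "roll": 0, "hand": 0.085}, {"dx": -0.083, "dy": -0.036, "dz": 0, "roll": 0, "hand": 0.085}, {"dx": -0.083, "dy": -0.036, "dz": 0, "roll": 0, "hand": 0.085}, {"dx": -0.083, "dy": -0.036, "dz": 0, "roll": 0, "hand": 0.085}]}}

```text
time: 2.18
ee_pos: [0.6041, -0.301, 0.4037]
tcp_rot: [-180.0, -0.1, 141.3]
wrist_force: [-0.6, 0.5, 0.3]
opening: 0.0849
```

```bash
sed -i 's/o\["time"\].round(2)/round(float(o["time"]),2)/; s/o\["opening"\].round(4)/round(float(o["opening"]),4)/' go.py
python3 go.py .6045 -.303 .235 141.3
python3 - <<'E'
from workcell import bot
import cv2
c=bot.camera("scene");cv2.imwrite("pics/a.png",c["frame"][:,:,::-1])
E
```

```text
t 2.18 pos [ 0.6041 -0.301   0.4037] [-1.7999e+02 -1.1000e-01  1.4129e+02] op 0.0849 F [-0.62  0.54  0.35] j6 12.2
dx -0.0016 dy -0.0013 dz 0.1687 roll -0.0001 dist 0.002
```

View pics/a.png

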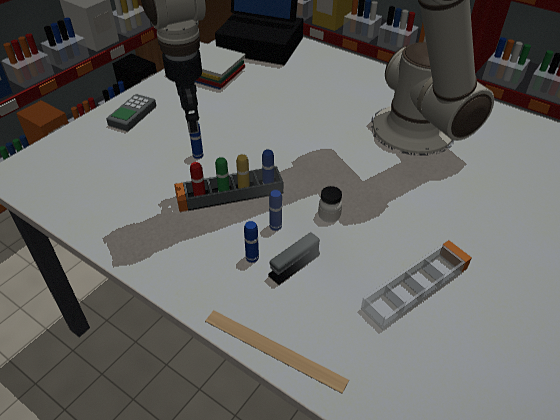

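The gripper (tips at about px 190,130) hangs above the red marker (196,180), clear of the others. Descending.

Request:
{"method": "drive_tool", "body": {"plan": [{"dx": -0.002, "dy": -0.001, "dz": 0.04, "roll": 0, "hand": 0.085}, {"dx": -0.002, "dy": -0.001, "dz": 0.08, "roll": 0, "hand": 0.085}, {"dx": -0.002, "dy": -0.001, "dz": 0.11, "roll": 0, "hand": 0.085}, {"dx": -0.002, "dy": -0.001, "dz": 0.135, "roll": 0, "hand": 0.085}, {"dx": -0.002, "dy": -0.001, "dz": 0.155, "roll": 0, "hand": 0.085}, {"dx": -0.002, "dy": -0.001, "dz": 0.169, "roll": 0, "hand": 0.085}, {"dx": -0.002, "dy": -0.001, "dz": 0.169, "roll": 0, "hand": 0.06}, {"dx": -0.002, "dy": -0.001, "dz": 0.169, "roll": 0, "hand": 0.045}, {"dx": -0.002, "dy": -0.001, "dz": 0.169, "roll": 0, "hand": 0.035}, {"dx": -0.002, "dy": -0.001, "dz": 0.169, "roll": 0, "hand": 0.02}, {"dx": -0.002, "dy": -0.001, "dz": 0.169, "roll": 0, "hand": 0.02}, {"dx": -0.002, "dy": -0.001, "dz": 0.169, "roll": 0, "hand": 0.02}, {"dx": -0.002, "dy": -0.001, "dz": 0.169, "roll": 0, "hand": 0.02}, {"dx": -0.002, "dy": -0.001, "dz": 0.169, "roll": 0, "hand": 0.02}], "force": 40}}

```text
time: 3.4
ee_pos: [0.6054, -0.3028, 0.2377]
tcp_rot: [179.9, 0.2, 141.3]
wrist_force: [-0.3, 1.3, 6.7]
opening: 0.0289
```

```bash
python3 go.py .4631 .2854 .405 162.6
```

```text
t 3.4 pos [ 0.6054 -0.3028  0.2377] [1.7994e+02 1.5000e-01 1.4134e+02] op 0.0289 F [-0.29  1.26  6.71] j6 12.1
dx 0.4785 dy 0.3704 dz -0.1673 roll -0.3710 dist 0.605
```

Request:
{"method": "drive_tool", "body": {"plan": [{"dx": 0, "dy": 0, "dz": -0.02, "roll": 0, "hand": 0.02}, {"dx": 0, "dy": 0, "dz": -0.055, "roll": 0, "hand": 0.02}, {"dx": 0, "dy": 0, "dz": -0.095, "roll": 0, "hand": 0.02}, {"dx": 0, "dy": 0, "dz": -0.13, "roll": 0, "hand": 0.02}, {"dx": 0.008, "dy": 0.006, "dz": -0.155, "roll": 0, "hand": 0.02}, {"dx": 0.0239, "dy": 0.0185, "dz": -0.167, "roll": -0.02, "hand": 0.02}, {"dx": 0.0479, "dy": 0.037, "dz": -0.167, "roll": -0.05, "hand": 0.02}, {"dx": 0.0766, "dy": 0.0593, "dz": -0.167, "roll": -0.08, "hand": 0.02}, {"dx": 0.1053, "dy": 0.0815, "dz": -0.167, "roll": -0.1, "hand": 0.02}, {"dx": 0.134, "dy": 0.1037, "dz": -0.167, "roll": -0.13, "hand": 0.02}, {"dx": 0.1627, "dy": 0.1259, "dz": -0.167, "roll": -0.16, "hand": 0.02}, {"dx": 0.1914, "dy": 0.1482, "dz": -0.167, "roll": -0.18, "hand": 0.02}, {"dx": 0.2201, "dy": 0.1704, "dz": -0.167, "roll": -0.2, "hand": 0.02}, {"dx": 0.2488, "dy": 0.1926, "dz": -0.167, "roll": -0.22, "hand": 0.02}, {"dx": 0.2776, "dy": 0.2148, "dz": -0.167, "roll": -0.25, "hand": 0.02}, {"dx": 0.3063, "dy": 0.2371, "dz": -0.167, "roll": -0.28, "hand": 0.02}, {"dx": 0.335, "dy": 0.2593, "dz": -0.167, "roll": -0.3, "hand": 0.02}, {"dx": 0.359, "dy": 0.2778, "dz": -0.167, "roll": -0.33, "hand": 0.02}, {"dx": 0.3733, "dy": 0.2889, "dz": -0.167, "roll": -0.36, "hand": 0.02}, {"dx": 0.378, "dy": 0.2926, "dz": -0.167, "roll": -0.371, "hand": 0.02}]}}

```text
time: 5.07
ee_pos: [0.4918, 0.1642, 0.4032]
tcp_rot: [180.0, 0.0, 162.8]
wrist_force: [0.7, -0.5, -1.0]
opening: 0.0289
```

```bash
python3 go.py .4631 .2854 .405 162.6
```

```text
t 5.07 pos [0.4918 0.1642 0.4032] [1.7996e+02 2.0000e-02 1.6284e+02] op 0.0289 F [ 0.67 -0.46 -1.04] j6 35.6
dx 0.0632 dy 0.1074 dz -0.0018 roll 0.0042 dist 0.125
```

Request:
{"method": "drive_tool", "body": {"plan": [{"dx": 0.02, "dy": 0.034, "dz": 0, "roll": 0.004, "hand": 0.02}, {"dx": 0.04, "dy": 0.068, "dz": 0, "roll": 0.004, "hand": 0.02}, {"dx": 0.056, "dy": 0.095, "dz": 0, "roll": 0.004, "hand": 0.02}, {"dx": 0.063, "dy": 0.107, "dz": 0, "roll": 0.004, "hand": 0.02}, {"dx": 0.063, "dy": 0.107, "dz": 0.04, "roll": 0.004, "hand": 0.02}, {"dx": 0.063, "dy": 0.107, "dz": 0.075, "roll": 0.004, "hand": 0.02}, {"dx": 0.063, "dy": 0.107, "dz": 0.1, "roll": 0.004, "hand": 0.02}, {"dx": 0.063, "dy": 0.107, "dz": 0.11, "roll": 0.004, "hand": 0.02}, {"dx": 0.063, "dy": 0.107, "dz": 0.11, "roll": 0.004, "hand": 0.02}, {"dx": 0.063, "dy": 0.107, "dz": 0.11, "roll": 0.004, "hand": 0.02}]}}

```text
time: 5.9
ee_pos: [0.4649, 0.2824, 0.2938]
tcp_rot: [180.0, 0.0, 162.3]
wrist_force: [0.5, 1.2, -0.2]
opening: 0.0292
```

```bash
python3 go.py .4631 .2854 .237 162.6
python3 - <<'E'
from workcell import bot
import cv2,numpy as np
a=bot.camera("scene")["frame"][180:330,340:540,::-1];b=bot.camera("top")["frame"][130:280,50:250,::-1]
cv2.imwrite("pics/b.png",cv2.resize(np.hstack([a,b]),None,fx=2,fy=2,interpolation=2))
E
```

```text
t 5.9 pos [0.4649 0.2824 0.2938] [1.7998e+02 3.0000e-02 1.6232e+02] op 0.0292 F [ 0.48  1.2  -0.23] j6 49.0
dx 0.0027 dy 0.0023 dz 0.0568 roll -0.0049 dist 0.004
```

View pics/b.png

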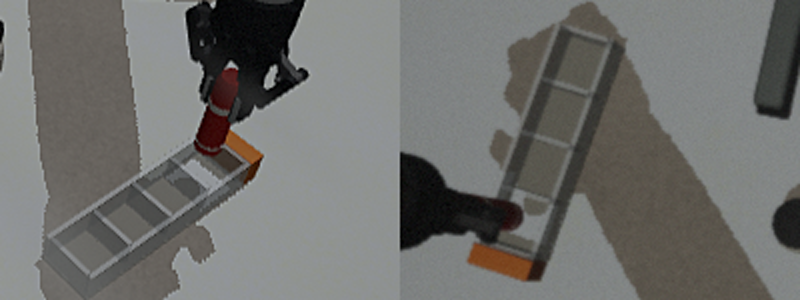

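Request:
{"method": "drive_tool", "body": {"plan": [{"dx": 0.003, "dy": 0.002, "dz": 0.015, "roll": -0.005, "hand": 0.02}, {"dx": 0.003, "dy": 0.002, "dz": 0.03, "roll": -0.005, "hand": 0.02}, {"dx": 0.003, "dy": 0.002, "dz": 0.043, "roll": -0.005, "hand": 0.02}, {"dx": 0.003, "dy": 0.002, "dz": 0.051, "roll": -0.005, "hand": 0.02}, {"dx": 0.003, "dy": 0.002, "dz": 0.055, "roll": -0.005, "hand": 0.02}, {"dx": 0.003, "dy": 0.002, "dz": 0.055, "roll": -0.005, "hand": 0.02}, {"dx": 0.003, "dy": 0.002, "dz": 0.055, "roll": -0.005, "hand": 0.02}, {"dx": 0.003, "dy": 0.002, "dz": 0.055, "roll": -0.005, "hand": 0.02}]}}

```text
time: 6.67
ee_pos: [0.4625, 0.2857, 0.2383]
tcp_rot: [180.0, 0.0, 162.6]
wrist_force: [0.3, 0.3, -0.7]
opening: 0.029
```

```bash
python3 go.py .5555 -.266 .405 141.3
```

```text
t 6.67 pos [0.4625 0.2857 0.2383] [1.7996e+02 3.0000e-02 1.6265e+02] op 0.029 F [ 0.3   0.32 -0.71] j6 49.1
dx -0.2533 dy -0.4988 dz -0.1667 roll 0.3725 dist 0.559
```

Request:
{"method": "drive_tool", "body": {"plan": [{"dx": 0, "dy": 0, "dz": 0.001, "roll": 0, "hand": 0.02}, {"dx": 0, "dy": 0, "dz": 0.002, "roll": 0, "hand": 0.02}, {"dx": 0, "dy": 0, "dz": 0.002, "roll": 0, "hand": 0.02}]}}

```text
time: 6.92
ee_pos: [0.4625, 0.2857, 0.2375]
tcp_rot: [179.9, 0.1, 162.6]
wrist_force: [-2.2, -2.3, 10.3]
opening: 0.0296
```

Request:
{"method": "drive_tool", "body": {"plan": [{"dx": 0, "dy": 0, "dz": 0.001, "roll": 0, "hand": 0.035}, {"dx": 0, "dy": 0, "dz": 0, "roll": 0, "hand": 0.045}, {"dx": 0, "dy": 0, "dz": 0, "roll": 0, "hand": 0.06}, {"dx": 0, "dy": 0, "dz": 0, "roll": 0, "hand": 0.085}, {"dx": 0, "dy": 0, "dz": 0, "roll": 0, "hand": 0.085}, {"dx": 0, "dy": 0, "dz": -0.02, "roll": 0, "hand": 0.085}, {"dx": 0, "dy": 0, "dz": -0.05, "roll": 0, "hand": 0.085}, {"dx": 0, "dy": 0, "dz": -0.09, "roll": 0, "hand": 0.085}, {"dx": 0, "dy": 0, "dz": -0.13, "roll": 0, "hand": 0.085}, {"dx": 0, "dy": 0, "dz": -0.167, "roll": 0, "hand": 0.085}, {"dx": -0.01, "dy": -0.02, "dz": -0.167, "roll": 0.02, "hand": 0.085}, {"dx": -0.0253, "dy": -0.05, "dz": -0.167, "roll": 0.05, "hand": 0.085}, {"dx": -0.043, "dy": -0.085, "dz": -0.167, "roll": 0.08, "hand": 0.085}, {"dx": -0.061, "dy": -0.12, "dz": -0.167, "roll": 0.12, "hand": 0.085}, {"dx": -0.0787, "dy": -0.155, "dz": -0.167, "roll": 0.16, "hand": 0.085}, {"dx": -0.0965, "dy": -0.19, "dz": -0.167, "roll": 0.2, "hand": 0.085}, {"dx": -0.1143, "dy": -0.225, "dz": -0.167, "roll": 0.24, "hand": 0.085}, {"dx": -0.132, "dy": -0.26, "dz": -0.167, "roll": 0.28, "hand": 0.085}, {"dx": -0.1498, "dy": -0.295, "dz": -0.167, "roll": 0.33, "hand": 0.085}, {"dx": -0.1625, "dy": -0.32, "dz": -0.167, "roll": 0.372, "hand": 0.085}]}}

```text
time: 8.58
ee_pos: [0.522, -0.0711, 0.4026]
tcp_rot: [-180.0, 0.0, 141.1]
wrist_force: [-0.4, 0.5, 0.7]
opening: 0.0851
```

```bash
python3 go.py .5555 -.266 .405 141.3
python3 - <<'E'
from workcell import bot
import cv2,numpy as np
a=bot.camera("scene")["frame"][180:330,340:540,::-1];b=bot.camera("top")["frame"][130:280,50:250,::-1]
cv2.imwrite("pics/c.png",cv2.resize(np.hstack([a,b]),None,fx=2,fy=2,interpolation=2))
E
```

```text
t 8.58 pos [ 0.522  -0.0711  0.4026] [-1.7998e+02  2.0000e-02  1.4112e+02] op 0.0851 F [-0.4   0.48  0.67] j6 31.1
dx -0.1484 dy -0.1306 dz -0.0024 roll -0.0032 dist 0.198
```

View pics/c.png

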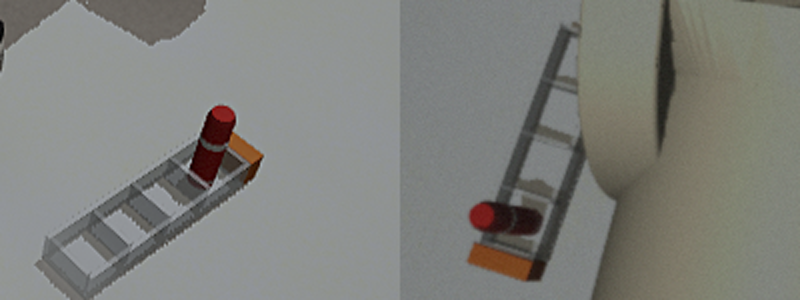

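Red stands upright (scene crop 212,150) in the compartment beside the orange tag. Next, green.

Request:
{"method": "drive_tool", "body": {"plan": [{"dx": -0.027, "dy": -0.024, "dz": 0, "roll": -0.003, "hand": 0.085}, {"dx": -0.054, "dy": -0.047, "dz": 0, "roll": -0.003, "hand": 0.085}, {"dx": -0.081, "dy": -0.071, "dz": 0, "roll": -0.003, "hand": 0.085}, {"dx": -0.108, "dy": -0.095, "dz": 0, "roll": -0.003, "hand": 0.085}, {"dx": -0.133, "dy": -0.117, "dz": 0, "roll": -0.003, "hand": 0.085}, {"dx": -0.148, "dy": -0.13, "dz": 0, "roll": -0.003, "hand": 0.085}, {"dx": -0.148, "dy": -0.13, "dz": 0, "roll": -0.003, "hand": 0.085}, {"dx": -0.148, "dy": -0.13, "dz": 0, "roll": -0.003, "hand": 0.085}, {"dx": -0.148, "dy": -0.13, "dz": 0.04, "roll": -0.003, "hand": 0.085}, {"dx": -0.148, "dy": -0.13, "dz": 0.08, "roll": -0.003, "hand": 0.085}, {"dx": -0.148, "dy": -0.13, "dz": 0.11, "roll": -0.003, "hand": 0.085}, {"dx": -0.148, "dy": -0.13, "dz": 0.14, "roll": -0.003, "hand": 0.085}, {"dx": -0.148, "dy": -0.13, "dz": 0.157, "roll": -0.003, "hand": 0.085}, {"dx": -0.148, "dy": -0.13, "dz": 0.165, "roll": -0.003, "hand": 0.085}, {"dx": -0.148, "dy": -0.13, "dz": 0.165, "roll": -0.003, "hand": 0.085}]}}

```text
time: 9.93
ee_pos: [0.556, -0.2607, 0.2361]
tcp_rot: [-180.0, -0.2, 141.6]
wrist_force: [-0.9, -0.4, -0.1]
opening: 0.0849
```

```bash
python3 go.py .5555 -.266 .236 141.3
```

```text
t 9.93 pos [ 0.556  -0.2607  0.2361] [-1.7997e+02 -1.6000e-01  1.4160e+02] op 0.0849 F [-0.85 -0.44 -0.13] j6 13.3
dx -0.0029 dy -0.0044 dz 0.0001 roll 0.0052 dist 0.005
```

Request:
{"method": "drive_tool", "body": {"plan": [{"dx": -0.003, "dy": -0.004, "dz": 0, "roll": 0.005, "hand": 0.07}, {"dx": -0.003, "dy": -0.004, "dz": 0, "roll": 0.005, "hand": 0.06}, {"dx": -0.003, "dy": -0.004, "dz": 0, "roll": 0.005, "hand": 0.045}, {"dx": -0.003, "dy": -0.004, "dz": 0, "roll": 0.005, "hand": 0.035}, {"dx": -0.003, "dy": -0.004, "dz": 0, "roll": 0.005, "hand": 0.02}, {"dx": -0.003, "dy": -0.004, "dz": 0, "roll": 0.005, "hand": 0.02}, {"dx": -0.003, "dy": -0.004, "dz": 0, "roll": 0.005, "hand": 0.02}, {"dx": -0.003, "dy": -0.004, "dz": 0, "roll": 0.005, "hand": 0.02}]}}

```text
time: 10.6
ee_pos: [0.5564, -0.2674, 0.2388]
tcp_rot: [180.0, 0.1, 141.2]
wrist_force: [-1.2, -0.1, 6.2]
opening: 0.0295
```

```bash
python3 go.py .5204 .2675 .405 162.6
```

```text
t 10.6 pos [ 0.5564 -0.2674  0.2388] [1.7998e+02 1.0000e-01 1.4121e+02] op 0.0295 F [-1.18 -0.06  6.18] j6 13.1
dx 0.3631 dy 0.3944 dz -0.1662 roll -0.3733 dist 0.536
```

Request:
{"method": "drive_tool", "body": {"plan": [{"dx": 0, "dy": 0, "dz": -0.02, "roll": 0, "hand": 0.02}, {"dx": 0, "dy": 0, "dz": -0.055, "roll": 0, "hand": 0.02}, {"dx": 0, "dy": 0, "dz": -0.095, "roll": 0, "hand": 0.02}, {"dx": 0, "dy": 0, "dz": -0.13, "roll": 0, "hand": 0.02}, {"dx": 0.005, "dy": 0.006, "dz": -0.155, "roll": 0, "hand": 0.02}, {"dx": 0.018, "dy": 0.02, "dz": -0.166, "roll": -0.02, "hand": 0.02}, {"dx": 0.04, "dy": 0.043, "dz": -0.166, "roll": -0.05, "hand": 0.02}, {"dx": 0.065, "dy": 0.071, "dz": -0.166, "roll": -0.08, "hand": 0.02}, {"dx": 0.091, "dy": 0.099, "dz": -0.166, "roll": -0.1, "hand": 0.02}, {"dx": 0.116, "dy": 0.126, "dz": -0.166, "roll": -0.13, "hand": 0.02}, {"dx": 0.142, "dy": 0.154, "dz": -0.166, "roll": -0.16, "hand": 0.02}, {"dx": 0.167, "dy": 0.181, "dz": -0.166, "roll": -0.18, "hand": 0.02}, {"dx": 0.192, "dy": 0.209, "dz": -0.166, "roll": -0.2, "hand": 0.02}, {"dx": 0.218, "dy": 0.237, "dz": -0.166, "roll": -0.22, "hand": 0.02}, {"dx": 0.243, "dy": 0.264, "dz": -0.166, "roll": -0.25, "hand": 0.02}, {"dx": 0.269, "dy": 0.292, "dz": -0.166, "roll": -0.28, "hand": 0.02}, {"dx": 0.294, "dy": 0.319, "dz": -0.166, "roll": -0.3, "hand": 0.02}, {"dx": 0.32, "dy": 0.347, "dz": -0.166, "roll": -0.33, "hand": 0.02}, {"dx": 0.34, "dy": 0.37, "dz": -0.166, "roll": -0.36, "hand": 0.02}, {"dx": 0.356, "dy": 0.387, "dz": -0.166, "roll": -0.373, "hand": 0.02}]}}

```text
time: 12.27
ee_pos: [0.5205, 0.26, 0.4035]
tcp_rot: [180.0, -0.0, 162.8]
wrist_force: [0.4, -0.4, -0.9]
opening: 0.0293
```

```bash
python3 go.py .5204 .2675 .300 162.6
```

```text
t 12.27 pos [0.5205 0.26   0.4035] [ 1.7999e+02 -2.0000e-02  1.6278e+02] op 0.0293 F [ 0.39 -0.38 -0.85] j6 43.8
dx 0.0023 dy 0.0072 dz 0.1035 roll 0.0031 dist 0.008
```

Request:
{"method": "drive_tool", "body": {"plan": [{"dx": 0.004, "dy": 0.007, "dz": 0, "roll": 0.003, "hand": 0.02}, {"dx": 0.004, "dy": 0.007, "dz": 0.02, "roll": 0.003, "hand": 0.02}, {"dx": 0.004, "dy": 0.007, "dz": 0.055, "roll": 0.003, "hand": 0.02}, {"dx": 0.004, "dy": 0.007, "dz": 0.085, "roll": 0.003, "hand": 0.02}, {"dx": 0.004, "dy": 0.007, "dz": 0.103, "roll": 0.003, "hand": 0.02}, {"dx": 0.004, "dy": 0.007, "dz": 0.103, "roll": 0.003, "hand": 0.02}, {"dx": 0.004, "dy": 0.007, "dz": 0.103, "roll": 0.003, "hand": 0.02}]}}

```text
time: 12.85
ee_pos: [0.5192, 0.2647, 0.3005]
tcp_rot: [-179.9, -0.1, 162.4]
wrist_force: [-0.0, -0.1, 0.2]
opening: 0.0295
```

```bash
python3 go.py .5204 .2675 .238 162.6
```

```text
t 12.85 pos [0.5192 0.2647 0.3005] [-1.7993e+02 -6.0000e-02  1.6238e+02] op 0.0295 F [-0.01 -0.06  0.19] j6 44.6
dx -0.0003 dy 0.0030 dz 0.0625 roll -0.0039 dist 0.003
```

Request:
{"method": "drive_tool", "body": {"plan": [{"dx": 0, "dy": 0.003, "dz": 0.02, "roll": -0.004, "hand": 0.02}, {"dx": 0, "dy": 0.003, "dz": 0.04, "roll": -0.004, "hand": 0.02}, {"dx": 0, "dy": 0.003, "dz": 0.053, "roll": -0.004, "hand": 0.02}, {"dx": 0, "dy": 0.003, "dz": 0.058, "roll": -0.004, "hand": 0.02}, {"dx": 0, "dy": 0.003, "dz": 0.06, "roll": -0.004, "hand": 0.02}, {"dx": 0, "dy": 0.003, "dz": 0.061, "roll": -0.004, "hand": 0.02}, {"dx": 0, "dy": 0.003, "dz": 0.0625, "roll": -0.004, "hand": 0.02}, {"dx": 0, "dy": 0.003, "dz": 0.0625, "roll": -0.004, "hand": 0.02}, {"dx": 0, "dy": 0.003, "dz": 0.0625, "roll": -0.004, "hand": 0.02}]}}

```text
time: 13.6
ee_pos: [0.5204, 0.2682, 0.239]
tcp_rot: [180.0, 0.0, 162.6]
wrist_force: [0.1, -0.3, -0.5]
opening: 0.0287
```

```bash
python3 go.py .5165 -.2325 .405 141.3
```

```text
t 13.6 pos [0.5204 0.2682 0.239 ] [1.7996e+02 4.0000e-02 1.6265e+02] op 0.0287 F [ 0.11 -0.34 -0.49] j6 44.6
dx -0.1456 dy -0.4791 dz -0.1660 roll 0.3726 dist 0.501
```

Request:
{"method": "drive_tool", "body": {"plan": [{"dx": 0, "dy": 0, "dz": 0.001, "roll": 0, "hand": 0.02}, {"dx": 0, "dy": 0, "dz": 0.002, "roll": 0, "hand": 0.02}, {"dx": 0, "dy": 0, "dz": 0.0015, "roll": 0, "hand": 0.035}, {"dx": 0, "dy": 0, "dz": 0, "roll": 0, "hand": 0.045}, {"dx": 0, "dy": 0, "dz": 0, "roll": 0, "hand": 0.06}, {"dx": 0, "dy": 0, "dz": 0, "roll": 0, "hand": 0.085}, {"dx": 0, "dy": 0, "dz": 0, "roll": 0, "hand": 0.085}, {"dx": 0, "dy": 0, "dz": -0.02, "roll": 0, "hand": 0.085}, {"dx": 0, "dy": 0, "dz": -0.05, "roll": 0, "hand": 0.085}, {"dx": 0, "dy": 0, "dz": -0.09, "roll": 0, "hand": 0.085}, {"dx": 0, "dy": 0, "dz": -0.13, "roll": 0, "hand": 0.085}, {"dx": 0, "dy": 0, "dz": -0.166, "roll": 0, "hand": 0.085}, {"dx": -0.006, "dy": -0.02, "dz": -0.166, "roll": 0.02, "hand": 0.085}, {"dx": -0.015, "dy": -0.05, "dz": -0.166, "roll": 0.06, "hand": 0.085}, {"dx": -0.026, "dy": -0.086, "dz": -0.166, "roll": 0.11, "hand": 0.085}, {"dx": -0.037, "dy": -0.122, "dz": -0.166, "roll": 0.16, "hand": 0.085}, {"dx": -0.048, "dy": -0.158, "dz": -0.166, "roll": 0.21, "hand": 0.085}, {"dx": -0.059, "dy": -0.194, "dz": -0.166, "roll": 0.26, "hand": 0.085}, {"dx": -0.07, "dy": -0.23, "dz": -0.166, "roll": 0.32, "hand": 0.085}, {"dx": -0.081, "dy": -0.266, "dz": -0.166, "roll": 0.373, "hand": 0.085}]}}

```text
time: 15.27
ee_pos: [0.5178, -0.0116, 0.4042]
tcp_rot: [180.0, 0.0, 141.1]
wrist_force: [-0.1, -0.4, 0.1]
opening: 0.0849
```

```bash
python3 go.py .5165 -.2325 .405 141.3
python3 - <<'E'
from workcell import bot
import cv2,numpy as np
a=bot.camera("scene")["frame"][:,:,::-1]
cv2.imwrite("pics/d.png",a)
E
```

```text
t 15.27 pos [ 0.5178 -0.0116  0.4042] [1.7999e+02 1.0000e-02 1.4112e+02] op 0.0849 F [-0.11 -0.38  0.15] j6 37.6
dx -0.1377 dy -0.1728 dz -0.0008 roll -0.0031 dist 0.221
```

View pics/d.png

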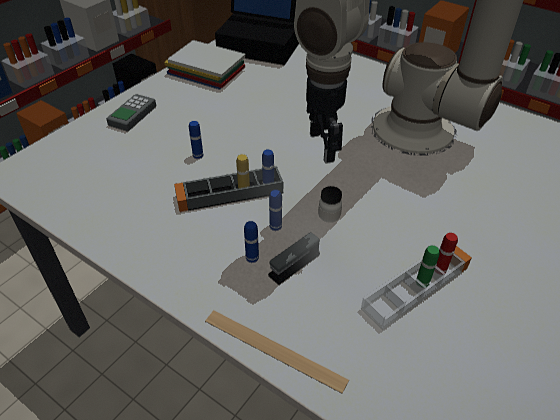

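Red (448,252) and green (428,265) stand upright in compartments 1 and 2. Next, yellow.

Request:
{"method": "drive_tool", "body": {"plan": [{"dx": -0.022, "dy": -0.027, "dz": 0, "roll": -0.003, "hand": 0.085}, {"dx": -0.045, "dy": -0.056, "dz": 0, "roll": -0.003, "hand": 0.085}, {"dx": -0.068, "dy": -0.085, "dz": 0, "roll": -0.003, "hand": 0.085}, {"dx": -0.09, "dy": -0.113, "dz": 0, "roll": -0.003, "hand": 0.085}, {"dx": -0.112, "dy": -0.14, "dz": 0, "roll": -0.003, "hand": 0.085}, {"dx": -0.129, "dy": -0.162, "dz": 0, "roll": -0.003, "hand": 0.085}, {"dx": -0.137, "dy": -0.173, "dz": 0, "roll": -0.003, "hand": 0.085}, {"dx": -0.138, "dy": -0.174, "dz": 0, "roll": -0.003, "hand": 0.085}, {"dx": -0.138, "dy": -0.174, "dz": 0.02, "roll": -0.003, "hand": 0.085}, {"dx": -0.138, "dy": -0.174, "dz": 0.06, "roll": -0.003, "hand": 0.085}, {"dx": -0.138, "dy": -0.174, "dz": 0.1, "roll": -0.003, "hand": 0.085}, {"dx": -0.138, "dy": -0.174, "dz": 0.13, "roll": -0.003, "hand": 0.085}, {"dx": -0.138, "dy": -0.174, "dz": 0.153, "roll": -0.003, "hand": 0.085}, {"dx": -0.138, "dy": -0.174, "dz": 0.166, "roll": -0.003, "hand": 0.085}, {"dx": -0.138, "dy": -0.174, "dz": 0.166, "roll": -0.003, "hand": 0.085}, {"dx": -0.138, "dy": -0.174, "dz": 0.166, "roll": -0.003, "hand": 0.085}]}}

```text
time: 16.65
ee_pos: [0.5173, -0.2314, 0.2388]
tcp_rot: [180.0, -0.0, 141.5]
wrist_force: [-0.2, 0.2, 0.4]
opening: 0.0851
```

```bash
python3 go.py .5165 -.2325 .237 141.3
```

```text
t 16.65 pos [ 0.5173 -0.2314  0.2388] [179.99  -0.   141.49] op 0.0851 F [-0.21  0.16  0.36] j6 14.4
dx -0.0001 dy -0.0014 dz 0.0018 roll 0.0034 dist 0.001
```

Request:
{"method": "drive_tool", "body": {"plan": [{"dx": 0, "dy": -0.001, "dz": 0.001, "roll": 0.003, "hand": 0.07}, {"dx": 0, "dy": -0.001, "dz": 0.001, "roll": 0.003, "hand": 0.06}, {"dx": 0, "dy": -0.001, "dz": 0.001, "roll": 0.003, "hand": 0.045}, {"dx": 0, "dy": -0.001, "dz": 0.001, "roll": 0.003, "hand": 0.035}, {"dx": 0, "dy": -0.001, "dz": 0.001, "roll": 0.003, "hand": 0.02}, {"dx": 0, "dy": -0.001, "dz": 0.001, "roll": 0.003, "hand": 0.02}, {"dx": 0, "dy": -0.001, "dz": 0.001, "roll": 0.003, "hand": 0.02}, {"dx": 0, "dy": -0.001, "dz": 0.001, "roll": 0.003, "hand": 0.02}]}}

```text
time: 17.32
ee_pos: [0.5166, -0.2329, 0.2381]
tcp_rot: [180.0, 0.1, 141.3]
wrist_force: [-1.4, -0.3, 6.6]
opening: 0.0289
```

```bash
python3 go.py .5776 .2495 .405 162.6
```

```text
t 17.32 pos [ 0.5166 -0.2329  0.2381] [1.7999e+02 8.0000e-02 1.4127e+02] op 0.0289 F [-1.36 -0.25  6.61] j6 14.5
dx 0.2542 dy 0.4145 dz -0.1669 roll -0.3722 dist 0.486
```

Request:
{"method": "drive_tool", "body": {"plan": [{"dx": 0, "dy": 0, "dz": -0.02, "roll": 0, "hand": 0.02}, {"dx": 0, "dy": 0, "dz": -0.055, "roll": 0, "hand": 0.02}, {"dx": 0, "dy": 0, "dz": -0.095, "roll": 0, "hand": 0.02}, {"dx": 0, "dy": 0, "dz": -0.13, "roll": 0, "hand": 0.02}, {"dx": 0.004, "dy": 0.006, "dz": -0.155, "roll": 0, "hand": 0.02}, {"dx": 0.013, "dy": 0.021, "dz": -0.167, "roll": -0.02, "hand": 0.02}, {"dx": 0.028, "dy": 0.046, "dz": -0.167, "roll": -0.05, "hand": 0.02}, {"dx": 0.046, "dy": 0.075, "dz": -0.167, "roll": -0.08, "hand": 0.02}, {"dx": 0.064, "dy": 0.104, "dz": -0.167, "roll": -0.1, "hand": 0.02}, {"dx": 0.084, "dy": 0.137, "dz": -0.167, "roll": -0.13, "hand": 0.02}, {"dx": 0.104, "dy": 0.17, "dz": -0.167, "roll": -0.16, "hand": 0.02}, {"dx": 0.125, "dy": 0.203, "dz": -0.167, "roll": -0.18, "hand": 0.02}, {"dx": 0.145, "dy": 0.236, "dz": -0.167, "roll": -0.21, "hand": 0.02}, {"dx": 0.165, "dy": 0.269, "dz": -0.167, "roll": -0.24, "hand": 0.02}, {"dx": 0.186, "dy": 0.303, "dz": -0.167, "roll": -0.27, "hand": 0.02}, {"dx": 0.206, "dy": 0.336, "dz": -0.167, "roll": -0.3, "hand": 0.02}, {"dx": 0.224, "dy": 0.365, "dz": -0.167, "roll": -0.33, "hand": 0.02}, {"dx": 0.239, "dy": 0.39, "dz": -0.167, "roll": -0.35, "hand": 0.02}, {"dx": 0.25, "dy": 0.407, "dz": -0.167, "roll": -0.37, "hand": 0.02}, {"dx": 0.254, "dy": 0.414, "dz": -0.167, "roll": -0.372, "hand": 0.02}]}}

```text
time: 18.98
ee_pos: [0.5771, 0.252, 0.4032]
tcp_rot: [-180.0, -0.1, 162.8]
wrist_force: [0.3, -0.4, 0.0]
opening: 0.029
```

```bash
python3 go.py .5776 .2495 .300 162.6
```

```text
t 18.98 pos [0.5771 0.252  0.4032] [-1.7998e+02 -6.0000e-02  1.6280e+02] op 0.029 F [ 0.25 -0.43  0.05] j6 40.8
dx -0.0012 dy -0.0022 dz 0.1032 roll 0.0034 dist 0.003
```

Request:
{"method": "drive_tool", "body": {"plan": [{"dx": 0, "dy": 0, "dz": 0, "roll": 0.002, "hand": 0.02}, {"dx": 0, "dy": 0, "dz": 0.02, "roll": 0.002, "hand": 0.02}, {"dx": 0, "dy": 0, "dz": 0.055, "roll": 0.002, "hand": 0.02}, {"dx": 0, "dy": 0, "dz": 0.085, "roll": 0.002, "hand": 0.02}, {"dx": 0, "dy": 0, "dz": 0.103, "roll": 0.002, "hand": 0.02}, {"dx": 0, "dy": 0, "dz": 0.103, "roll": 0.002, "hand": 0.02}, {"dx": 0, "dy": 0, "dz": 0.103, "roll": 0.002, "hand": 0.02}]}}

```text
time: 19.57
ee_pos: [0.5771, 0.2478, 0.301]
tcp_rot: [-179.9, -0.1, 162.4]
wrist_force: [0.6, -0.2, 0.8]
opening: 0.0292
```

```bash
python3 go.py .5776 .2495 .2381 162.6
```

```text
t 19.57 pos [0.5771 0.2478 0.301 ] [-1.7993e+02 -6.0000e-02  1.6238e+02] op 0.0292 F [ 0.58 -0.24  0.82] j6 40.9
dx -0.0000 dy 0.0017 dz 0.0629 roll -0.0038 dist 0.002
```

Request:
{"method": "drive_tool", "body": {"plan": [{"dx": 0, "dy": 0.001, "dz": 0.02, "roll": -0.002, "hand": 0.02}, {"dx": 0, "dy": 0.001, "dz": 0.04, "roll": -0.002, "hand": 0.02}, {"dx": 0, "dy": 0.001, "dz": 0.053, "roll": -0.002, "hand": 0.02}, {"dx": 0, "dy": 0.001, "dz": 0.059, "roll": -0.002, "hand": 0.02}, {"dx": 0, "dy": 0.001, "dz": 0.061, "roll": -0.002, "hand": 0.02}, {"dx": 0, "dy": 0.001, "dz": 0.062, "roll": -0.002, "hand": 0.02}, {"dx": 0, "dy": 0.001, "dz": 0.063, "roll": -0.002, "hand": 0.02}, {"dx": 0, "dy": 0.001, "dz": 0.064, "roll": -0.002, "hand": 0.02}, {"dx": 0, "dy": 0.001, "dz": 0.064, "roll": -0.002, "hand": 0.02}]}}

```text
time: 20.32
ee_pos: [0.5777, 0.2502, 0.2381]
tcp_rot: [179.9, 0.1, 162.6]
wrist_force: [-0.2, -0.1, 1.2]
opening: 0.029
```

```bash
python3 go.py .4645 -.193 .405 141.3
```

```text
t 20.32 pos [0.5777 0.2502 0.2381] [1.7995e+02 7.0000e-02 1.6260e+02] op 0.029 F [-0.2  -0.12  1.18] j6 40.8
dx -0.0245 dy -0.4568 dz -0.1669 roll 0.3717 dist 0.457
```

Request:
{"method": "drive_tool", "body": {"plan": [{"dx": 0, "dy": 0, "dz": 0.0005, "roll": 0, "hand": 0.02}, {"dx": 0, "dy": 0, "dz": 0.0005, "roll": 0, "hand": 0.035}, {"dx": 0, "dy": 0, "dz": 0, "roll": 0, "hand": 0.045}, {"dx": 0, "dy": 0, "dz": 0, "roll": 0, "hand": 0.06}, {"dx": 0, "dy": 0, "dz": 0, "roll": 0, "hand": 0.085}, {"dx": 0, "dy": 0, "dz": 0, "roll": 0, "hand": 0.085}, {"dx": 0, "dy": 0, "dz": -0.02, "roll": 0, "hand": 0.085}, {"dx": 0, "dy": 0, "dz": -0.05, "roll": 0, "hand": 0.085}, {"dx": 0, "dy": 0, "dz": -0.09, "roll": 0, "hand": 0.085}, {"dx": 0, "dy": 0, "dz": -0.13, "roll": 0, "hand": 0.085}, {"dx": 0, "dy": 0, "dz": -0.166, "roll": 0, "hand": 0.085}, {"dx": -0.001, "dy": -0.02, "dz": -0.166, "roll": 0.02, "hand": 0.085}, {"dx": -0.003, "dy": -0.05, "dz": -0.166, "roll": 0.06, "hand": 0.085}, {"dx": -0.005, "dy": -0.086, "dz": -0.166, "roll": 0.11, "hand": 0.085}, {"dx": -0.007, "dy": -0.122, "dz": -0.166, "roll": 0.16, "hand": 0.085}, {"dx": -0.009, "dy": -0.158, "dz": -0.166, "roll": 0.21, "hand": 0.085}, {"dx": -0.011, "dy": -0.194, "dz": -0.166, "roll": 0.26, "hand": 0.085}, {"dx": -0.013, "dy": -0.23, "dz": -0.166, "roll": 0.31, "hand": 0.085}, {"dx": -0.015, "dy": -0.266, "dz": -0.166, "roll": 0.36, "hand": 0.085}, {"dx": -0.016, "dy": -0.3, "dz": -0.166, "roll": 0.372, "hand": 0.085}]}}

```text
time: 21.98
ee_pos: [0.5022, -0.0426, 0.4033]
tcp_rot: [180.0, 0.0, 141.1]
wrist_force: [0.5, -0.7, -0.3]
opening: 0.0851
```

```bash
python3 go.py .4645 -.193 .405 141.3
```

```text
t 21.98 pos [ 0.5022 -0.0426  0.4033] [1.7999e+02 2.0000e-02 1.4111e+02] op 0.0851 F [ 0.48 -0.74 -0.33] j6 34.0
dx -0.0651 dy -0.1407 dz -0.0017 roll -0.0034 dist 0.155
```

Request:
{"method": "drive_tool", "body": {"plan": [{"dx": -0.015, "dy": -0.033, "dz": 0, "roll": -0.003, "hand": 0.085}, {"dx": -0.03, "dy": -0.065, "dz": 0, "roll": -0.003, "hand": 0.085}, {"dx": -0.044, "dy": -0.095, "dz": 0, "roll": -0.003, "hand": 0.085}, {"dx": -0.056, "dy": -0.121, "dz": 0, "roll": -0.003, "hand": 0.085}, {"dx": -0.064, "dy": -0.138, "dz": 0, "roll": -0.003, "hand": 0.085}, {"dx": -0.065, "dy": -0.141, "dz": 0, "roll": -0.003, "hand": 0.085}, {"dx": -0.065, "dy": -0.141, "dz": 0, "roll": -0.003, "hand": 0.085}, {"dx": -0.065, "dy": -0.141, "dz": 0.02, "roll": -0.003, "hand": 0.085}, {"dx": -0.065, "dy": -0.141, "dz": 0.06, "roll": -0.003, "hand": 0.085}, {"dx": -0.065, "dy": -0.141, "dz": 0.1, "roll": -0.003, "hand": 0.085}, {"dx": -0.065, "dy": -0.141, "dz": 0.13, "roll": -0.003, "hand": 0.085}, {"dx": -0.065, "dy": -0.141, "dz": 0.153, "roll": -0.003, "hand": 0.085}, {"dx": -0.065, "dy": -0.141, "dz": 0.166, "roll": -0.003, "hand": 0.085}, {"dx": -0.065, "dy": -0.141, "dz": 0.166, "roll": -0.003, "hand": 0.085}, {"dx": -0.065, "dy": -0.141, "dz": 0.166, "roll": -0.003, "hand": 0.085}]}}

```text
time: 23.23
ee_pos: [0.4657, -0.1906, 0.2371]
tcp_rot: [-180.0, -0.1, 141.5]
wrist_force: [0.2, -0.3, 1.7]
opening: 0.0851
```

```bash
python3 go.py .4645 -.193 .237 141.3
```

```text
t 23.23 pos [ 0.4657 -0.1906  0.2371] [-1.7999e+02 -6.0000e-02  1.4152e+02] op 0.0851 F [ 0.22 -0.28  1.66] j6 16.2
dx -0.0005 dy -0.0026 dz 0.0001 roll 0.0039 dist 0.003
```

Request:
{"method": "drive_tool", "body": {"plan": [{"dx": 0, "dy": -0.002, "dz": 0, "roll": 0.003, "hand": 0.07}, {"dx": 0, "dy": -0.002, "dz": 0, "roll": 0.003, "hand": 0.06}, {"dx": 0, "dy": -0.002, "dz": 0, "roll": 0.003, "hand": 0.045}, {"dx": 0, "dy": -0.002, "dz": 0, "roll": 0.003, "hand": 0.035}, {"dx": 0, "dy": -0.002, "dz": 0, "roll": 0.003, "hand": 0.02}, {"dx": 0, "dy": -0.002, "dz": 0, "roll": 0.003, "hand": 0.02}, {"dx": 0, "dy": -0.002, "dz": 0, "roll": 0.003, "hand": 0.02}, {"dx": 0, "dy": -0.002, "dz": 0, "roll": 0.003, "hand": 0.02}]}}

```text
time: 23.9
ee_pos: [0.4645, -0.1933, 0.2379]
tcp_rot: [180.0, 0.1, 141.3]
wrist_force: [0.6, 0.8, 6.2]
opening: 0.0291
```

```bash
python3 go.py .6349 .2316 .405 162.6
```

```text
t 23.9 pos [ 0.4645 -0.1933  0.2379] [1.7997e+02 7.0000e-02 1.4127e+02] op 0.0291 F [0.59 0.82 6.17] j6 16.1
dx 0.1329 dy 0.4381 dz -0.1671 roll -0.3722 dist 0.458
```

Request:
{"method": "drive_tool", "body": {"plan": [{"dx": 0, "dy": 0, "dz": -0.02, "roll": 0, "hand": 0.02}, {"dx": 0, "dy": 0, "dz": -0.055, "roll": 0, "hand": 0.02}, {"dx": 0, "dy": 0, "dz": -0.095, "roll": 0, "hand": 0.02}, {"dx": 0, "dy": 0, "dz": -0.13, "roll": 0, "hand": 0.02}, {"dx": 0.002, "dy": 0.007, "dz": -0.155, "roll": 0, "hand": 0.02}, {"dx": 0.007, "dy": 0.022, "dz": -0.167, "roll": -0.02, "hand": 0.02}, {"dx": 0.015, "dy": 0.048, "dz": -0.167, "roll": -0.05, "hand": 0.02}, {"dx": 0.024, "dy": 0.079, "dz": -0.167, "roll": -0.08, "hand": 0.02}, {"dx": 0.033, "dy": 0.11, "dz": -0.167, "roll": -0.1, "hand": 0.02}, {"dx": 0.044, "dy": 0.145, "dz": -0.167, "roll": -0.13, "hand": 0.02}, {"dx": 0.054, "dy": 0.18, "dz": -0.167, "roll": -0.16, "hand": 0.02}, {"dx": 0.065, "dy": 0.215, "dz": -0.167, "roll": -0.18, "hand": 0.02}, {"dx": 0.076, "dy": 0.25, "dz": -0.167, "roll": -0.21, "hand": 0.02}, {"dx": 0.086, "dy": 0.285, "dz": -0.167, "roll": -0.24, "hand": 0.02}, {"dx": 0.097, "dy": 0.32, "dz": -0.167, "roll": -0.27, "hand": 0.02}, {"dx": 0.108, "dy": 0.355, "dz": -0.167, "roll": -0.3, "hand": 0.02}, {"dx": 0.117, "dy": 0.386, "dz": -0.167, "roll": -0.33, "hand": 0.02}, {"dx": 0.125, "dy": 0.412, "dz": -0.167, "roll": -0.35, "hand": 0.02}, {"dx": 0.13, "dy": 0.43, "dz": -0.167, "roll": -0.37, "hand": 0.02}, {"dx": 0.133, "dy": 0.438, "dz": -0.167, "roll": -0.372, "hand": 0.02}]}}

```text
time: 25.57
ee_pos: [0.6351, 0.2342, 0.4026]
tcp_rot: [-180.0, -0.1, 162.8]
wrist_force: [0.7, -0.2, -1.4]
opening: 0.0289
```

```bash
python3 go.py .6349 .2316 .300 162.6
```

```text
t 25.57 pos [0.6351 0.2342 0.4026] [-1.7995e+02 -9.0000e-02  1.6276e+02] op 0.0289 F [ 0.74 -0.21 -1.42] j6 37.5
dx -0.0005 dy -0.0025 dz 0.1026 roll 0.0028 dist 0.003
```

Request:
{"method": "drive_tool", "body": {"plan": [{"dx": 0, "dy": 0, "dz": 0, "roll": 0.002, "hand": 0.02}, {"dx": 0, "dy": 0, "dz": 0.02, "roll": 0.002, "hand": 0.02}, {"dx": 0, "dy": 0, "dz": 0.055, "roll": 0.002, "hand": 0.02}, {"dx": 0, "dy": 0, "dz": 0.085, "roll": 0.002, "hand": 0.02}, {"dx": 0, "dy": 0, "dz": 0.103, "roll": 0.002, "hand": 0.02}, {"dx": 0, "dy": 0, "dz": 0.103, "roll": 0.002, "hand": 0.02}, {"dx": 0, "dy": 0, "dz": 0.103, "roll": 0.002, "hand": 0.02}]}}

```text
time: 26.15
ee_pos: [0.6341, 0.2304, 0.3012]
tcp_rot: [-179.9, -0.1, 162.4]
wrist_force: [-0.4, -0.0, -0.2]
opening: 0.0294
```

```bash
python3 go.py .6349 .2316 .2379 162.6
```

```text
t 26.15 pos [0.6341 0.2304 0.3012] [-1.7994e+02 -7.0000e-02  1.6239e+02] op 0.0294 F [-0.42 -0.01 -0.18] j6 37.6
dx -0.0004 dy 0.0014 dz 0.0633 roll -0.0037 dist 0.001
```

Request:
{"method": "drive_tool", "body": {"plan": [{"dx": 0, "dy": 0.001, "dz": 0.02, "roll": -0.002, "hand": 0.02}, {"dx": 0, "dy": 0.001, "dz": 0.04, "roll": -0.002, "hand": 0.02}, {"dx": 0, "dy": 0.001, "dz": 0.053, "roll": -0.002, "hand": 0.02}, {"dx": 0, "dy": 0.001, "dz": 0.059, "roll": -0.002, "hand": 0.02}, {"dx": 0, "dy": 0.001, "dz": 0.061, "roll": -0.002, "hand": 0.02}, {"dx": 0, "dy": 0.001, "dz": 0.062, "roll": -0.002, "hand": 0.02}, {"dx": 0, "dy": 0.001, "dz": 0.063, "roll": -0.002, "hand": 0.02}, {"dx": 0, "dy": 0.001, "dz": 0.064, "roll": -0.002, "hand": 0.02}, {"dx": 0, "dy": 0.001, "dz": 0.064, "roll": -0.002, "hand": 0.02}]}}

```text
time: 26.9
ee_pos: [0.635, 0.2328, 0.2381]
tcp_rot: [180.0, 0.1, 162.6]
wrist_force: [-0.1, -0.2, 0.2]
opening: 0.0295
```

Release, lift, and back away toward the robot for a clear view.

Request:
{"method": "drive_tool", "body": {"plan": [{"dx": 0, "dy": 0, "dz": 0.001, "roll": 0, "hand": 0.02}, {"dx": 0, "dy": 0, "dz": 0.001, "roll": 0, "hand": 0.035}, {"dx": 0, "dy": 0, "dz": 0, "roll": 0, "hand": 0.045}, {"dx": 0, "dy": 0, "dz": 0, "roll": 0, "hand": 0.06}, {"dx": 0, "dy": 0, "dz": 0, "roll": 0, "hand": 0.085}, {"dx": 0, "dy": 0, "dz": 0, "roll": 0, "hand": 0.085}, {"dx": 0, "dy": 0, "dz": -0.02, "roll": 0, "hand": 0.085}, {"dx": 0, "dy": 0, "dz": -0.05, "roll": 0, "hand": 0.085}, {"dx": 0, "dy": 0, "dz": -0.09, "roll": 0, "hand": 0.085}, {"dx": 0, "dy": 0, "dz": -0.13, "roll": 0, "hand": 0.085}, {"dx": 0, "dy": 0, "dz": -0.166, "roll": 0, "hand": 0.085}, {"dx": 0.01, "dy": -0.02, "dz": -0.166, "roll": 0, "hand": 0.085}, {"dx": 0.025, "dy": -0.05, "dz": -0.166, "roll": 0, "hand": 0.085}, {"dx": 0.04, "dy": -0.08, "dz": -0.166, "roll": 0, "hand": 0.085}, {"dx": 0.055, "dy": -0.11, "dz": -0.166, "roll": 0, "hand": 0.085}, {"dx": 0.07, "dy": -0.14, "dz": -0.166, "roll": 0, "hand": 0.085}, {"dx": 0.085, "dy": -0.17, "dz": -0.166, "roll": 0, "hand": 0.085}, {"dx": 0.1, "dy": -0.2, "dz": -0.166, "roll": 0, "hand": 0.085}, {"dx": 0.11, "dy": -0.22, "dz": -0.166, "roll": 0, "hand": 0.085}, {"dx": 0.11, "dy": -0.22, "dz": -0.166, "roll": 0, "hand": 0.085}]}}

```text
time: 28.57
ee_pos: [0.4615, 0.0536, 0.4043]
tcp_rot: [-180.0, 0.1, 162.5]
wrist_force: [-0.3, 0.3, 0.3]
opening: 0.0845
```

```bash
python3 - <<'E'
from workcell import bot
from h import *
c=bot.camera("scene");X=cloud(c);cv2.imwrite("pics/e.png",c["frame"][:,:,::-1])
o=np.array([.549,.2585]);u=np.array([-.954,.299]);w=np.array([-.299,-.954])
for col in("red","green","yellow","blue"):
    m=mask(c,col)&(X[...,1]>.15)&(X[...,0]<.75)&(X[...,2]>.04);p=X[m];t=p[p[:,2]>p[:,2].max()-.01].mean(0);b=p[p[:,2]<.06].mean(0)
    print(col,len(p),"ztop",p[:,2].max().round(4),"rack xy top",((t[:2]-o)@u).round(4),((t[:2]-o)@w).round(4),"low",((b[:2]-o)@u).round(4),((b[:2]-o)@w).round(4))
E
```

```text
red 456 ztop 0.2352 rack xy top 1.0656 0.4221 low 0.0803 -0.0089
green 315 ztop 0.1184 rack xy top 0.0282 -0.0059 low 0.0216 -0.011
yellow 407 ztop 0.12 rack xy top -0.0319 -0.0048 low -0.0392 -0.0089
blue 174 ztop 0.121 rack xy top -0.0903 -0.0044 low nan nan<stdin>:6: RuntimeWarning: Mean of empty slice.
  ret = um.true_divide(
```

View pics/e.png

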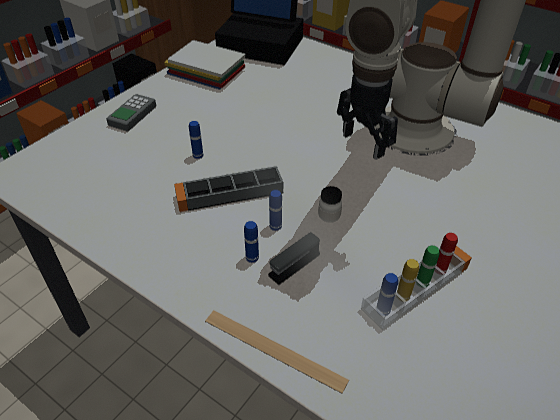

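All four stand upright in order red, green, yellow, blue from the tag (px 450,250 / 428,265 / 409,278 / 388,293). The stapler and jar have not moved, and the gripper is clear. Handing in.

```bash
python3 -c "
from workcell import bot
print(bot.job_done())"
```

```text
the job is handed in; nothing more can be done
None
```

I moved the four markers into the display rack in the order red, green, yellow, blue from the orange tag, one to a compartment. I handed the job in at about 28.6 s of the 115 s allowed.

- **Final view:** the last picture shows all four standing upright. The stapler, the glue jar and the look-alike blue markers are in the same places as at the start.
- **Measured positions:** the green, yellow and blue tops read within about 6 mm of their compartment centres. Their heights read 118–121 mm, a few millimetres above the 115 mm expected. I took that as depth noise, because each marker was lowered to the floor height measured when it was picked up.
- **Checks that failed or were missing:** the height and top-position reading for red was spoiled by a stray red background point, so red rests on the pictures and its foot-level reading (about 80 mm along the rack, nominal 90). The blue marker had no foot-level reading.
- **Forces:** the highest wrist force I saw was about 10 N, when setting red down.

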